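Empty the docked vial tray into the used-vial tub and hold it tipped

ROBOT

A 6-joint arm with a two-finger parallel gripper is mounted at the origin on a cart in front of the work surface, level with it; the furniture and walls round the work are solid. World frame = base frame: x ahead of the robot, y to its left, z up, the work surface at z = 0. Lengths are in m, angles in rad, forces in N, time in s.
With the tool pointing down it reaches from about 0.325 to 0.775 m from the base axis. Payload 5.5 kg.
Tool frame: the origin (TCP) lies midway between the tips of the shut fingers; the grasp point (between the pads) lies 19 mm behind it; z points along the fingers, x is the direction in which the jaws open and shut, and the axes are right-handed (so a half turn about z gives the same grasp; the last joint's range is limited). The gripper opens to 88 mm and grips with 3 to 60 N. Pads are 20 mm wide; open, the fingers measure 115 mm over their backs; the gripper's body (75 mm by 178 mm) begins 61 mm behind the grasp point.
Start: joints at [1.238, 0.091, 1.231, -0, 1.82, -0.057], TCP at [0.163, 0.577, 0.223] pointing down, gripper open.
Joint ranges: [-2.87, 2.87], [-0.86, 2.18], [0.17, 2.46], [-1.51, 4.65], [0.06, 2.69], [-2.65, 2.65]. Speed limits (rad/s): [2.57, 2.57, 3.01, 3.14, 3.14, 3.14].

INTERFACE

Orientations are given as a unit quaternion [w, x, y, z].
In Python, from workcell import get_state, grab_frame, camera_info, close_job gives the robot as it stands.
- The arm moves only by the shell command python3 -m pendant 'ROWS' [FORCE]. ROWS is JSON, one flat list of numbers, 7 for each row, row after row: the shift along the world's x, y, z in mm, then the turn, a rotation vector about the world's x, y, z in degrees, then the opening, from -1 (shut) to 1 (fully open). A call has exactly 10 rows; each row shifts and turns the pose as measured when the row begins; what a row does not reach is not made up. A row lasts 1/12 s, in which the tool goes at most 41.7 mm and 7.16 degrees, less where a joint would pass 70% of its speed; a pose out of reach is approached as far as the arm can. A call is refused whole if a number of a shift passes 41.7 or a number of a turn 7.16, either way. A call with a gripper value outside its range is refused whole. The fingers move at their own pace and stop on an object; FORCE is the grip in N (left out, the last holds). Time passes only in rows, so rows that do not move let the fingers close, or fill a call up. It gives the time, the measured TCP pose, the force and the opening at its end, in the units of the state.
- get_state(): the state, without advancing time (a new reading comes with each control period).
- grab_frame(name): name is "side" or "top" or "wrist"; returns (picture, depth): 400x640x3 uint8, blue, green, red; 400x640 float32, m along the optical axis (not along the pixel's ray), 0 where there is no reading.
- camera_info(name): a dict with "vfov" (degrees; the focal length in pixels is half the picture's height over the tangent of half this angle, whatever the lens; pixels are square), "cx", "cy" (the principal point, pixels), "T" (4x4, takes a point from camera to world coordinates). Camera axes: x right, y down, z forward; pixel columns grow to the right and rows downward; lengths in m; the calibration is good to about 2 mm. A picture is of the moment at which its call begins: read the wrist's pose just before it. camera_info takes no time and is no camera call; for the wrist camera it gives the pose at the moment of the call.
- close_job(): hands the job in, once; it reports no verdict.
The state is a dict: "time": time; "qpos": joint angles; "dq": joint speeds; "effort": joint torques, N m; "tool_pos": TCP position; "tcp_rot": TCP orientation; "force": force on the tool from outside, world axes, zero at the start; "torque": the same for the moment, N m; "gripper_width": finger opening in m.
Only numpy, scipy, OpenCV 4.12 (cv2) and the standard library are available. Lean on these libraries where they do the work, as an engineer would, in place of code of your own. Each camera call takes 0.05 s, during which the arm holds its last target.

TASK

Lift the steel tray with the three glass vials by its black handle out of the orange dock, keeping it level until it is clear, and carry it low (no vial more than 20 cm above the worktop) to the blue tub. Tip it steeply lip-down, about 45 degrees or more, so that all three vials slide into the tub, and finish still holding the tray like that, raised clear of the tub with its lip over it: do not put it down or let go. Do not shift the tub, and leave the jars, the glass beaker and the reagent bottle alone.

Things in the scene. Friction and masses are not known exactly. Their poses are not given: they have to be found in the camera images.
- tray: the stainless steel tray, 112 mm long (x) x 80 mm wide (y), floor 3 mm thick, walls 26 mm high on the back and both sides; the end at -x has no wall: that is the lip over which the vials slide out. Origin: centre of its underside; its z axis is up when level, its x axis points from the lip to the back wall. Weighs about 0.16 kg (vials extra). The floor is slippery: vials begin to slide when it is tipped 12 to 18 degrees and at 45 degrees all run off
- tray_grip (a point): centre of the black strap handle, which runs overhead along the tray's x axis, 72 mm above the tray's underside and 12 mm behind its middle (tray frame: x +12, y 0, z 72 mm). The black grip is 70 mm long (x), 11 mm thick (y), 19 mm high (z), held by an upright at the back wall only. Same axes as the tray. Pinch it across its thickness (along y) from above
- tray_lip (a point): middle of the lip edge of the tray's floor (tray frame: x -56, y 0, z 1.5 mm). Same axes as the tray
- dock: the fixed orange dock, an open-topped box, 126 x 94 mm outside (136 x 104 mm at the foot), walls 4 mm thick and 42 mm high, floor 4 mm; the tray stands in it with 3 mm play on every side, its underside 4 mm above the worktop, so the handle's centre is 76 mm above the worktop. Origin: centre of its underside on the worktop; x runs along the tray towards the tray's back
- tub_mouth (a point): centre of the mouth of the loose blue open-topped tub at the height of its rim, 70 mm above the worktop when it stands. The tub is 130 x 130 mm outside with 4 mm walls, with a rim strip that sticks out to 138 mm; 0.6 kg
- tub: the same blue tub; origin: centre of its underside, z up, x and y along its sides
- vial_a_mid (a point): middle of a glass sample vial with a white cap, 21 mm in diameter and 45 mm long, about 22 g; at the start it lies on the tray's floor along the tray's x axis, cap towards the lip; its z axis runs from foot to cap
- vial_b_mid (a point): middle of a glass sample vial with a red cap, 21 mm in diameter and 45 mm long, about 22 g; at the start it lies on the tray's floor along the tray's x axis, cap towards the lip; its z axis runs from foot to cap
- vial_c_mid (a point): middle of a glass sample vial with a white cap, 21 mm in diameter and 45 mm long, about 22 g; at the start it lies on the tray's floor along the tray's x axis, cap towards the lip; its z axis runs from foot to cap
- jar_mint_a: bystander: the nearer of two small reagent jars with mint-green caps (the other, farther off, is fixed), 47 mm diameter, 83 mm high; origin: centre of its underside
- glass_beaker: bystander: small glass beaker, 59 mm across, 66 mm high; origin: centre of its underside
- reagent_bottle: bystander: white square plastic reagent bottle, 87 x 86 mm, 142 mm high; origin: centre of its underside
Not all that is in view belongs to the job. What is shaped like the part that bears vial_b_mid but green is not meant.

How it is judged:
On the way, in this order (a step that is already met when the one before it is completed fails the run):
1. the tray is drawn up clear of the dock, level, with all three vials still on it (height (world z) of tray above 0.043 m and angle between tray's own z axis and vertical below 0.26 rad and contact force between the fingers and tray above 0.5 N and contact force between tray and dock below 0.1 N and x of vial_a_mid in the frame of tray between -0.06 and 0.06 m and z of vial_a_mid in the frame of tray between 0 and 0.04 m and x of vial_b_mid in the frame of tray between -0.06 and 0.06 m and z of vial_b_mid in the frame of tray between 0 and 0.04 m and x of vial_c_mid in the frame of tray between -0.06 and 0.06 m and z of vial_c_mid in the frame of tray between 0 and 0.04 m), for 0.1 s.
2. all three vials lie in the tub (x of vial_a_mid in the frame of tub between -0.062 and 0.062 m and y of vial_a_mid in the frame of tub between -0.062 and 0.062 m and z of vial_a_mid in the frame of tub between 0 and 0.065 m and x of vial_b_mid in the frame of tub between -0.062 and 0.062 m and y of vial_b_mid in the frame of tub between -0.062 and 0.062 m and z of vial_b_mid in the frame of tub between 0 and 0.065 m and x of vial_c_mid in the frame of tub between -0.062 and 0.062 m and y of vial_c_mid in the frame of tub between -0.062 and 0.062 m and z of vial_c_mid in the frame of tub between 0 and 0.065 m), for 0.2 s.
At the end, for the whole second after the job is handed in: all three vials in the tub (centres inside its walls, below 65 mm); the tray held still in the gripper, touching neither tub nor dock, lip down at least 35 degrees, lip above 72 mm and within 75 mm of the tub's middle seen from above, handle above 130 mm; tub upright (all of step 2 and angle between tray's own x axis and vertical below 0.96 rad and height (world z) of tray_grip above 0.13 m and height (world z) of tray_lip above 0.072 m and horizontal distance between tray_lip and tub_mouth below 0.075 m and contact force between the fingers and tray above 0.5 N and contact force between tray and tub below 0.1 N and contact force between tray and dock below 0.1 N and linear speed of tray below 0.03 m/s and angle between tub's own z axis and vertical below 0.1 rad); the arm keeps its last pose, push and grip.
It fails at once if a bystander is shifted by more than 30 mm or knocked over (distance of any of jar_mint_a, glass_beaker, reagent_bottle from where it was at the start of the episode above 0.03 m or angle between any of jar_mint_a, glass_beaker, reagent_bottle's own z axis and vertical above 0.5 rad).
It fails at once if the tub is shifted by more than 40 mm (distance of tub from where it was at the start of the episode above 0.04 m).
It fails at once if a vial is lifted above 250 mm (height (world z) of any of vial_a_mid, vial_b_mid, vial_c_mid above 0.25 m).
It also fails if it takes over 45 s, if anything falls off the work surface, if the arm or the gripper's body presses on something with over 40 N, if the wrist force passes 120 N, or if a joint passes its speed limit or range.

## Working session

There is one attempt and no reset: what is moved stays moved. The work goes in short steps, Python scripts to look and compute and a shell command to move; the robot and the scene stay as the last step left them, time stands still between calls to the robot, and variables do not carry over. Pictures are saved under pics/ and viewed, and the job is handed in when it is done.

```bash
mkdir -p pics; cat > h.py <<'E'
import numpy as np,cv2
from workcell import *
def snap(n,f):
    ci=camera_info(n);p,d=grab_frame(n);cv2.imwrite(f'pics/{f}.png',p);np.savez(f'pics/{f}.npz',p=p,d=d,T=ci['T'],v=ci['vfov'],cx=ci['cx'],cy=ci['cy']);return p,d
def pt(f,u,v,d=None):
    z=np.load(f'pics/{f}.npz');F=200/np.tan(np.radians(z['v'])/2)
    if d is None:d=z['d'][int(v),int(u)]
    c=np.array([(u-z['cx'])/F*d,(v-z['cy'])/F*d,d,1]);return (z['T']@c)[:3]
def cloud(f):
    z=np.load(f'pics/{f}.npz');F=200/np.tan(np.radians(z['v'])/2);d=z['d']
    u,v=np.meshgrid(np.arange(640),np.arange(400))
    P=np.stack([(u-z['cx'])/F*d,(v-z['cy'])/F*d,d,np.ones_like(d)],-1)@z['T'].T
    P=P[...,:3];P[d==0]=np.nan;return P
E
python3 - <<'E'
from h import *
for n in('top','side','wrist'):
    snap(n,n+'0');c=camera_info(n);print(n,c)
print(get_state())
E
```

```text
top {'vfov': 54.108646616362975, 'cx': 322.03957862726566, 'cy': 199.1143268296743, 'T': array([[ 5.86807720e-04, -9.90805872e-01,  1.35289987e-01,
         4.88148805e-01],
       [-9.99855723e-01,  1.71537202e-03,  1.68994305e-02,
         1.09278154e-01],
       [-1.69761276e-02, -1.35280385e-01, -9.90661914e-01,
         9.84474342e-01],
       [ 0.00000000e+00,  0.00000000e+00,  0.00000000e+00,
         1.00000000e+00]])}
side {'vfov': 56.669436336066774, 'cx': 324.8887572261633, 'cy': 204.7271006717907, 'T': array([[ 0.99837305, -0.04822801,  0.03041895,  0.56936483],
       [-0.05442714, -0.64700368,  0.76054186, -0.66674849],
       [-0.01699825, -0.76096011, -0.64857595,  0.73523635],
       [ 0.        ,  0.        ,  0.        ,  1.        ]])}
wrist {'vfov': 59.47203543159679, 'cx': 322.3998266342108, 'cy': 200.4839662801201, 'T': array([[ 0.2717155 ,  0.91876652,  0.28642412,  0.0843763 ],
       [ 0.96237663, -0.25897533, -0.08223745,  0.60073093],
       [-0.00138024,  0.29799307, -0.95456704,  0.38373589],
       [ 0.        ,  0.        ,  0.        ,  1.        ]])}
{'time': 0.15, 'qpos': array([ 1.23831394e+00,  9.17171328e-02,  1.23158997e+00,  1.99541464e-05,
        1.81979029e+00, -5.67413684e-02]), 'dq': array([-0.00179905, -0.00325842, -0.00457926, -0.00048849, -0.00053734,
       -0.00055313]), 'effort': array([ 1.20314198e-03, -4.47044706e+01, -4.06906593e+01,  6.98180473e-02,
        2.74563889e-02, -1.31938932e-04]), 'tool_pos': array([0.16330499, 0.57712577, 0.22175882]), 'tcp_rot': array([ 4.11048648e-04,  7.97575889e-01,  6.03218149e-01, -6.30232317e-04]), 'force': array([-0.26600082, -0.05699532, -0.54679175]), 'torque': array([-0.05610404,  0.0149739 ,  0.03259174]), 'gripper_width': 0.0879336886890578}
```

View pics/top0.png

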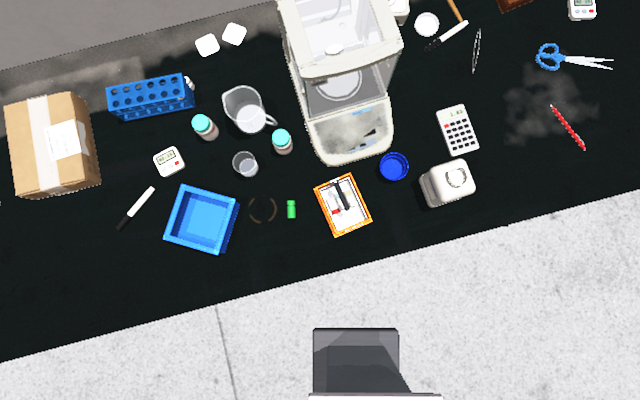

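View pics/side0.png

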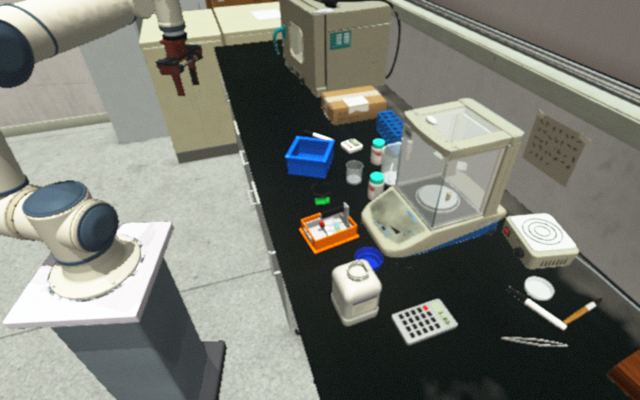

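View pics/wrist0.png

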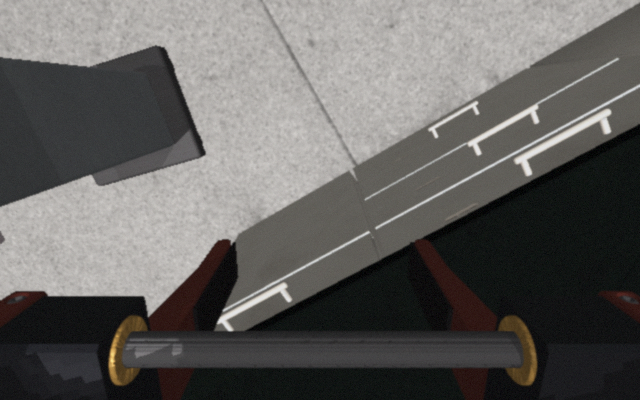

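```bash
python3 - <<'E'
from h import *
p=cv2.imread('pics/top0.png')
cv2.imwrite('pics/c1.png',cv2.resize(p[160:250,290:410],None,fx=6,fy=6,interpolation=2))
cv2.imwrite('pics/c2.png',cv2.resize(p[170:270,150:270],None,fx=6,fy=6,interpolation=2))
P=cloud('top0')
for n,u,v in [('jar',283,139),('beaker',245,160),('bottle',447,182),('box',60,130),('bal',350,150),('dockcorn',343,205),('tub',201,215),('bluedish',394,166)]:
    print(n,P[v,u].round(3))
hsv=cv2.cvtColor(p,cv2.COLOR_BGR2HSV)
z=P[...,2]
m=(hsv[...,0]>95)&(hsv[...,0]<115)&(hsv[...,1]>120)&(z>.060)&(z<.08)
m[:,:150]=0;m[:,250:]=0;m[:170]=0
q=P[m][:,:2].astype(np.float32);r=cv2.minAreaRect(q);print('tub rim',r,len(q),np.nanmedian(P[m][:,2]))
m=(hsv[...,0]<20)&(hsv[...,1]>150)&(z>.034)&(z<.055)
m[:,:300]=0;m[:,385:]=0;m[:165]=0;m[245:]=0
q=P[m][:,:2].astype(np.float32);r=cv2.minAreaRect(q);print('dock rim',r,len(q))
m=(z>.06)&(z<.12)
m[:,:310]=0;m[:,380:]=0;m[:165]=0;m[240:]=0
q=P[m];r=cv2.minAreaRect(q[:,:2].astype(np.float32));print('handle',r,len(q),np.nanmax(q[:,2]))
E
```

```text
jar [0.757 0.218 0.079]
beaker [0.724 0.324 0.004]
bottle [ 0.644 -0.154  0.123]
box [0.782 0.761 0.077]
bal [0.735 0.057 0.057]
dockcorn [0.598 0.076 0.074]
tub [0.582 0.432 0.003]
bluedish [ 0.708 -0.058 -0.001]
tub rim ((0.5663793087005615, 0.4144234359264374), (0.13866712152957916, 0.13804244995117188), 73.98112487792969) 1195 0.06831900148300218
dock rim ((0.6066006422042847, 0.07304008305072784), (0.12431439012289047, 0.09407993406057358), 23.603954315185547) 86
handle ((0.622206449508667, 0.07675474137067795), (0.08133038878440857, 0.023027945309877396), 28.660017013549805) 182 0.08772600103086758
```

View pics/c1.png

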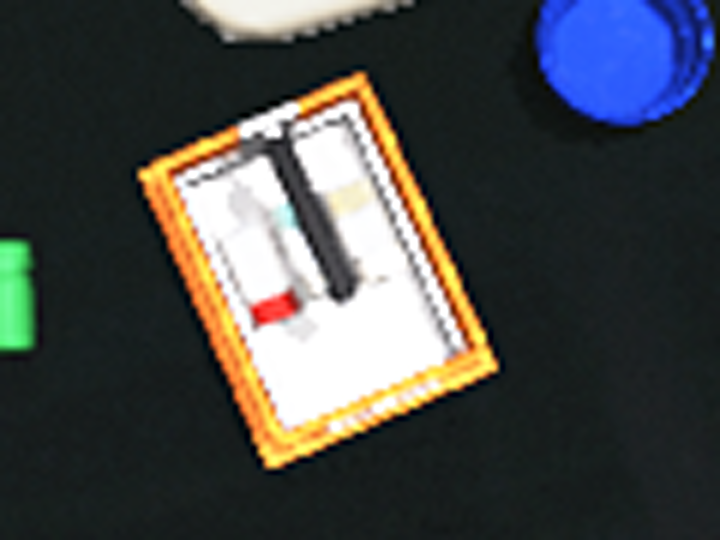

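View pics/c2.png

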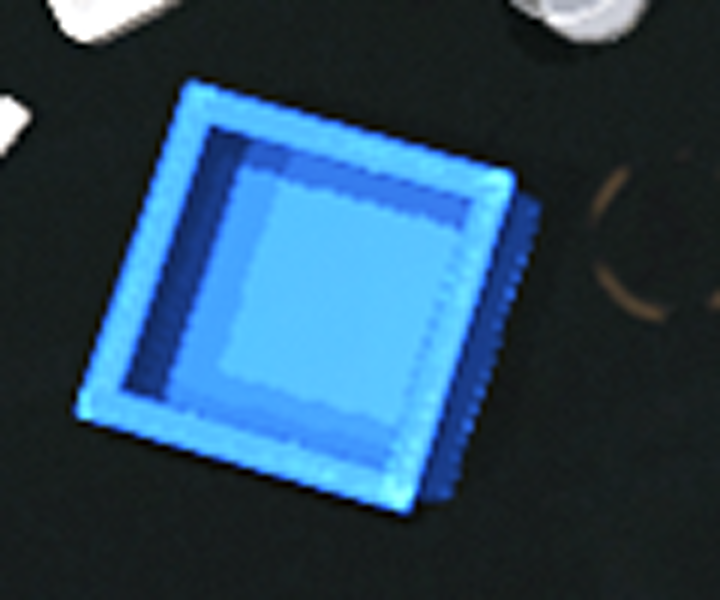

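```bash
python3 - <<'E'
from h import *
P=cloud('top0');z=P[...,2]
m=(z>.078)&(z<.095);m[:,:310]=0;m[:,380:]=0;m[:165]=0;m[240:]=0
q=P[m];print(len(q),cv2.minAreaRect(q[:,:2].astype(np.float32)),np.median(q,0))
p=cv2.imread('pics/top0.png');m2=m&(p.max(-1)<90)
q=P[m2];r=cv2.minAreaRect(q[:,:2].astype(np.float32));print('black',len(q),r,np.median(q,0))
c=q[:,:2]-q[:,:2].mean(0);w,V=np.linalg.eigh(c.T@c);print(np.degrees(np.arctan2(V[1,1],V[0,1])))
# dock corners read from crop at 6x, rim z .042
for u,v in [(142,172),(360,75),(495,368),(270,466)]:
    U,Vv=290+u/6-.4,160+v/6-.4
    zz=np.load('pics/top0.npz');a=pt('top0',U,Vv,1.);o=zz['T'][:3,3];k=(.042-o[2])/(a[2]-o[2]);print((o+(a-o)*k).round(4))
# tall things near path, height map
for v in range(100,260,10):print(v,[ (round(float(P[v,u,0]),2),round(float(P[v,u,1]),2),int(1000*z[v,u])) for u in (200,250,285,320,350,380) ])
E
```

```text
163 ((0.622206449508667, 0.07675474137067795), (0.08133038878440857, 0.023027945309877396), 28.660017013549805) [0.62082812 0.08055237 0.08336605]
black 112 ((0.6216748952865601, 0.08064153790473938), (0.07255028188228607, 0.010090372525155544), 22.076801300048828) [0.61829799 0.08051551 0.08372258]
-156.62859819812286
[0.6436 0.1468 0.042 ]
[0.6835 0.0579 0.042 ]
[0.5637 0.0049 0.042 ]
[0.5245 0.0952 0.042 ]
100 [(0.89, 0.45, -2), (0.87, 0.31, 31), (0.89, 0.22, 0), (0.81, 0.13, 192), (0.83, 0.06, 139), (0.85, -0.01, 94)]
110 [(0.86, 0.45, -2), (0.86, 0.31, 2), (0.86, 0.22, -1), (0.81, 0.13, 133), (0.82, 0.06, 92), (0.83, -0.01, 82)]
120 [(0.8, 0.42, 82), (0.79, 0.29, 107), (0.83, 0.22, -1), (0.8, 0.13, 90), (0.8, 0.06, 81), (0.8, -0.01, 74)]
130 [(0.78, 0.42, 80), (0.79, 0.31, 40), (0.78, 0.21, 80), (0.78, 0.13, 84), (0.78, 0.06, 77), (0.78, -0.02, 60)]
140 [(0.78, 0.45, -2), (0.78, 0.31, 0), (0.75, 0.21, 80), (0.76, 0.13, 72), (0.76, 0.06, 62), (0.76, -0.02, 54)]
150 [(0.75, 0.44, 1), (0.75, 0.31, 2), (0.74, 0.22, 43), (0.74, 0.13, 58), (0.74, 0.06, 56), (0.74, -0.02, 38)]
160 [(0.
[... 400 characters left out ...]
), (0.64, 0.06, 25), (0.65, -0.02, 1)]
200 [(0.62, 0.44, 4), (0.62, 0.31, -3), (0.62, 0.22, 0), (0.62, 0.13, 3), (0.62, 0.06, 25), (0.62, -0.02, 0)]
210 [(0.6, 0.44, 0), (0.59, 0.31, 1), (0.59, 0.22, 1), (0.6, 0.13, -1), (0.59, 0.06, 6), (0.59, -0.02, 0)]
220 [(0.57, 0.43, 1), (0.57, 0.31, 1), (0.57, 0.22, -1), (0.57, 0.13, -4), (0.57, 0.06, 5), (0.57, -0.02, -3)]
230 [(0.54, 0.43, 2), (0.54, 0.31, -4), (0.54, 0.22, -2), (0.54, 0.13, 0), (0.54, 0.06, 6), (0.54, -0.02, -2)]
240 [(0.52, 0.43, 4), (0.52, 0.31, 0), (0.52, 0.22, 1), (0.52, 0.13, -3), (0.52, 0.06, 0), (0.52, -0.02, -3)]
250 [(0.49, 0.41, 68), (0.49, 0.31, -3), (0.49, 0.22, -4), (0.49, 0.13, -1), (0.49, 0.06, 0), (0.49, -0.02, -4)]
```

```bash
python3 -m pendant '[24,-26,0,0,0,4,1,24,-26,0,0,0,4,1,24,-26,0,0,0,4,1,24,-26,0,0,0,4,1,24,-26,0,0,0,4,1,24,-26,0,0,0,4,1,24,-26,0,0,0,4,1,24,-26,0,0,0,4,1,24,-26,0,0,0,4,1,24,-26,0,0,0,4,1]' 50
```

```text
time: 0.98
tool_pos: [0.4046, 0.308, 0.2156]
tcp_rot: [0.001, 0.524, 0.852, -0.005]
force: [0.7, -0.6, 0.7]
gripper_width: 0.088
```

```bash
python3 -m pendant '[24,-26,-3,0,0,-1,1,24,-26,-3,0,0,-1,1,24,-26,-3,0,0,-1,1,24,-26,-3,0,0,0,1,24,-26,-3,0,0,0,1,24,-26,-3,0,0,0,1,24,-26,-3,0,0,0,1,24,-26,-3,0,0,0,1,10,-10,-3,0,0,0,1,0,0,0,0,0,0,1]' 50; python3 - <<'E'
from h import *
s=get_state();print(s['tool_pos'],s['tcp_rot'],s['force'])
snap('wrist','w1');snap('top','t1')
E
```

```text
time: 1.82
tool_pos: [0.6164, 0.0703, 0.1831]
tcp_rot: [0.0, 0.548, 0.836, -0.006]
force: [0.3, 0.4, -1.0]
gripper_width: 0.0879
[0.61640853 0.07031204 0.18311303] [ 5.30413739e-05  5.48484579e-01  8.36137820e-01 -6.18137342e-03] [ 0.32910624  0.3616929  -0.9992951 ]
```

View pics/w1.png

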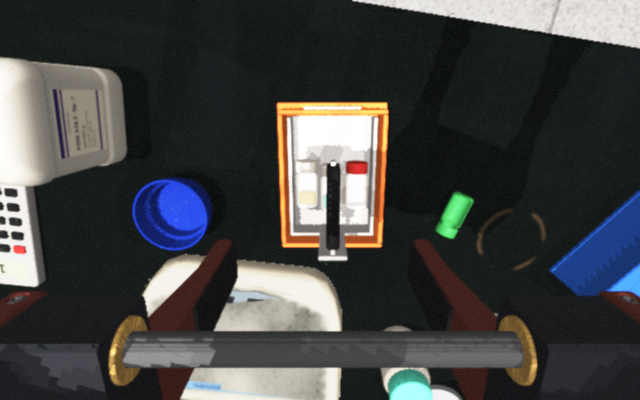

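```bash
python3 - <<'E'
from h import *
print(np.load('pics/w1.npz')['T'].round(3))
P=cloud('w1');z=P[...,2];p=cv2.imread('pics/w1.png')
m=(z>.078)&(z<.095)&(p.max(-1)<90);m[:150]=0;m[260:]=0;m[:,:300]=0;m[:,370:]=0
q=P[m];r=cv2.minAreaRect(q[:,:2].astype(np.float32));print(len(q),r,np.median(q,0),q[:,2].max())
c=q[:,:2]-q[:,:2].mean(0);w,V=np.linalg.eigh(c.T@c);print(np.degrees(np.arctan2(V[1,1],V[0,1])))
# dock rim corners at z=.042
zz=np.load('pics/w1.npz');o=zz['T'][:3,3]
def pl(u,v,h):
    a=pt('w1',u,v,1.);return (o+(a-o)*(h-o[2])/(a[2]-o[2])).round(4)
for u,v in[(278,103),(387,103),(382,247),(283,247)]:print(pl(u,v,.042))
for u,v in[(333,162),(334,250)]:print('handle end',pl(u,v,.0855))
E
```

```text
[[-0.399  0.877  0.267  0.542]
 [ 0.917  0.384  0.109  0.04 ]
 [-0.007  0.288 -0.958  0.346]
 [ 0.     0.     0.     1.   ]]
1075 ((0.6184077262878418, 0.08028443902730942), (0.06856032460927963, 0.010603563860058784), 23.755857467651367) [0.61688551 0.07966231 0.08511538] 0.08749321533885179
-156.5142646354116
[0.5636 0.0068 0.042 ]
[0.5273 0.0903 0.042 ]
[0.6464 0.1446 0.042 ]
[0.6839 0.059  0.042 ]
handle end [0.5839 0.0651 0.0855]
handle end [0.6494 0.0952 0.0855]
```

```bash
python3 -m pendant '[1,5,0,0,0,0,1,0,5,-10,0,0,0,1,0,0,-20,0,0,0,1,0,0,-20,0,0,0,1,0,0,-20,0,0,0,1,0,0,-16,0,0,0,1,0,0,-10,0,0,0,1,0,0,-4,0,0,0,1,0,0,0,0,0,0,1,0,0,0,0,0,0,1]' 50
```

```text
time: 2.75
tool_pos: [0.6099, 0.0997, 0.0829]
tcp_rot: [0.002, 0.54, 0.842, -0.002]
force: [-0.1, 0.2, 0.5]
gripper_width: 0.0876
```

```bash
python3 - <<'E'
from h import *
s=get_state();print(s['tool_pos'],s['tcp_rot'],s['force'],s['dq'])
E
python3 -m pendant '[2,-5,0,0,0,0,1,2,-5,0,0,0,0,1,2,-5,0,0,0,0,1,2,-5,0,0,0,0,1,0,0,0,0,0,0,1,0,0,0,0,0,0,1,0,0,0,0,0,0,1,0,0,0,0,0,0,1,0,0,0,0,0,0,1,0,0,0,0,0,0,1]' 50
```

```text
[0.60994941 0.09973474 0.08289215] [ 0.00159605  0.54011103  0.84159012 -0.00189499] [-0.11366502  0.22525882  0.52323528] [ 0.01528869 -0.00675378  0.00395084  0.0008684  -0.0011929   0.00261449]
time: 3.58
tool_pos: [0.6216, 0.0769, 0.0887]
tcp_rot: [0.005, 0.541, 0.841, 0.001]
force: [0.3, 0.3, -0.7]
gripper_width: 0.0875
```

```bash
python3 -m pendant '[-2,1,-8,0,0,-0.5,1,-1,1,-8,0,0,0,1,0,0,-8,0,0,0,1,0,0,-6,0,0,0,1,0,0,0,0,0,0,1,0,0,0,0,0,0,1,0,0,0,0,0,0,1,0,0,0,0,0,0,1,0,0,0,0,0,0,1,0,0,0,0,0,0,1]' 50
```

```text
time: 4.42
tool_pos: [0.6171, 0.0799, 0.0537]
tcp_rot: [0.004, 0.544, 0.839, -0.0]
force: [-0.2, 0.0, -0.0]
gripper_width: 0.0879
```

```bash
python3 -m pendant '[0,0,2,0,0,0,1,0,0,0,0,0,0,1,0,0,0,0,0,0,-1,0,0,0,0,0,0,-1,0,0,0,0,0,0,-1,0,0,0,0,0,0,-1,0,0,0,0,0,0,-1,0,0,0,0,0,0,-1,0,0,0,0,0,0,-1,0,0,0,0,0,0,-1]' 50;  python3 - <<'E'
from h import *
s=get_state();print(s['tool_pos'],s['tcp_rot'],s['force'],s['torque'])
snap('side','s2');p=cv2.imread('pics/s2.png');cv2.imwrite('pics/s2c.png',cv2.resize(p[130:280,250:450],None,fx=4,fy=4,interpolation=2))
E
```

```text
time: 5.25
tool_pos: [0.6179, 0.0798, 0.0575]
tcp_rot: [0.005, 0.544, 0.839, 0.001]
force: [-0.4, -0.5, 0.4]
gripper_width: 0.0382
[0.6178916  0.07982245 0.05751697] [4.99686775e-03 5.44442626e-01 8.38782928e-01 6.77059170e-04] [-0.42143208 -0.46071078  0.37194892] [0.02719652 0.03179133 0.02353887]
```

View pics/s2c.png

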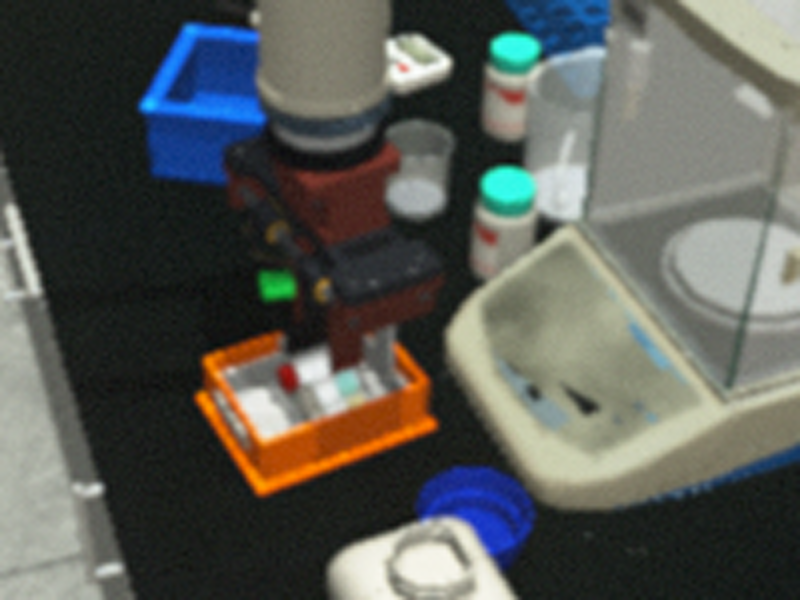

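Fingers straddle the handle around the tray (crop ~345,350), still closing. Continue closing.

```bash
python3 -m pendant '[0,0,0,0,0,0,-1,0,0,0,0,0,0,-1,0,0,0,0,0,0,-1,0,0,0,0,0,0,-1,0,0,0,0,0,0,-1,0,0,0,0,0,0,-1,0,0,0,0,0,0,-1,0,0,0,0,0,0,-1,0,0,0,0,0,0,-1,0,0,0,0,0,0,-1]' 50;  python3 - <<'E'
from h import *
s=get_state();print(s['tool_pos'],s['tcp_rot'],s['force'],s['torque'])
E
```

```text
time: 6.13
tool_pos: [0.6178, 0.0799, 0.0575]
tcp_rot: [0.005, 0.544, 0.839, 0.001]
force: [0.4, -0.8, -0.5]
gripper_width: 0.0107
[0.61782999 0.0798555  0.0574701 ] [4.83770552e-03 5.44418871e-01 8.38799255e-01 7.06476724e-04] [ 0.37715552 -0.8396818  -0.4821006 ] [ 0.14803956 -0.01639608  0.03079851]
```

```bash
python3 -m pendant '[0,0,4,0,0,0,-1,0,0,7,0,0,0,-1,0,0,10,0,0,0,-1,0,0,12,0,0,0,-1,0,0,14,0,0,0,-1,0,0,14,0,0,0,-1,0,0,13,0,0,0,-1,0,0,10,0,0,0,-1,0,0,6,0,0,0,-1,0,0,2,0,0,0,-1]' 50;  python3 - <<'E'
from h import *
s=get_state();print(s['tool_pos'],s['tcp_rot'],s['force'],s['torque'])
snap('wrist','w3');snap('side','s3');p=cv2.imread('pics/s3.png');cv2.imwrite('pics/s3c.png',cv2.resize(p[100:250,250:450],None,fx=4,fy=4,interpolation=2))
E
```

```text
time: 6.97
tool_pos: [0.6166, 0.0799, 0.1587]
tcp_rot: [0.005, 0.544, 0.839, 0.001]
force: [-0.4, -0.1, -1.9]
gripper_width: 0.0108
[0.61658756 0.07990124 0.15869432] [4.60009209e-03 5.44418228e-01 8.38801117e-01 5.63252717e-04] [-0.3667785  -0.146936   -1.93003114] [-0.04866099 -0.00590354  0.07441874]
```

View pics/s3c.png

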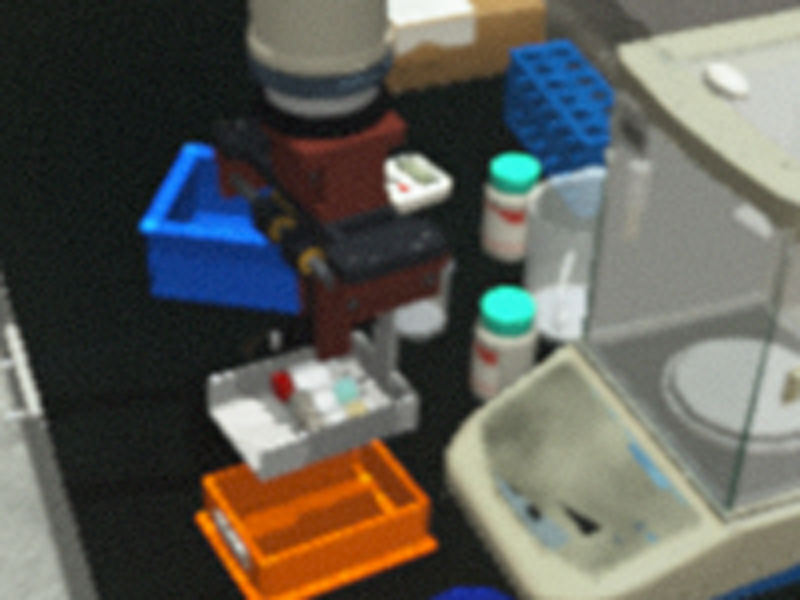

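View pics/w3.png

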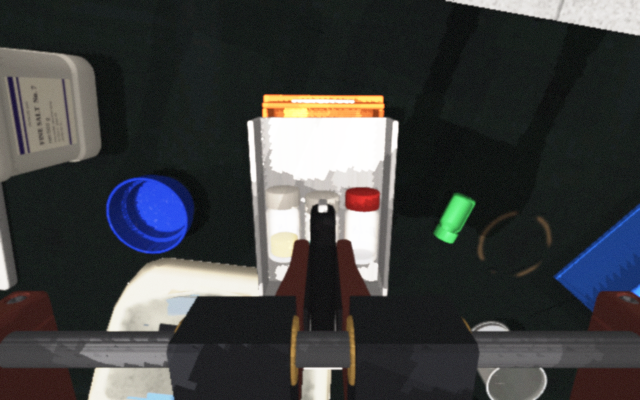

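```bash
python3 -m pendant '[0,5,0,0,0,0.5,-1,0,10,0,0,0,1,-1,0,15,0,0,0,1,-1,0,20,0,0,0,1,-1,0,23,0,0,0,1,-1,0,24,0,0,0,1,-1,0,24,0,0,0,1,-1,0,24,0,0,0,1,-1,0,24,0,0,0,1,-1,0,22,0,0,0,1,-1]' 50
```

```text
time: 7.9
tool_pos: [0.6108, 0.2848, 0.1478]
tcp_rot: [-0.001, 0.467, 0.884, -0.004]
force: [-0.1, 0.1, -2.4]
gripper_width: 0.0109
```

```bash
python3 -m pendant '[0,20,1,0,0,0.5,-1,0,20,1,0,0,0.5,-1,0,20,1,0,0,0.5,-1,0,20,1,0,0,0,-1,0,19,1,0,0,0,-1,0,17,1,0,0,0,-1,0,14,1,0,0,0,-1,0,10,0,0,0,0,-1,0,5,0,0,0,0,-1,0,1,0,0,0,0,-1]' 50
python3 - <<'E'
from h import *
s=get_state();print(s['tool_pos'],s['tcp_rot'],s['dq'],s['qpos'])
snap('wrist','w4');snap('top','t4')
E
```

```text
time: 8.73
tool_pos: [0.5961, 0.4596, 0.1403]
tcp_rot: [-0.009, 0.441, 0.897, -0.01]
force: [0.2, -0.6, -1.9]
gripper_width: 0.0109
[0.59612156 0.45957704 0.14026642] [-0.00875917  0.44120646  0.89730489 -0.01020133] [ 0.04049105  0.04165358 -0.03084402  0.00092202  0.01060735  0.01379266] [ 0.60904652  0.54885542  0.82472505  0.00560591  1.79433993 -1.61740121]
```

View pics/w4.png

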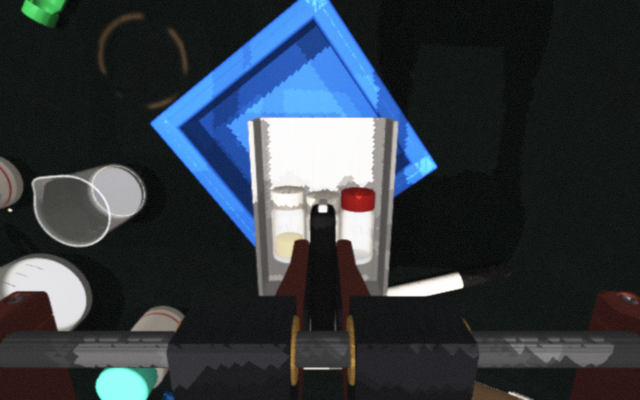

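View pics/t4.png

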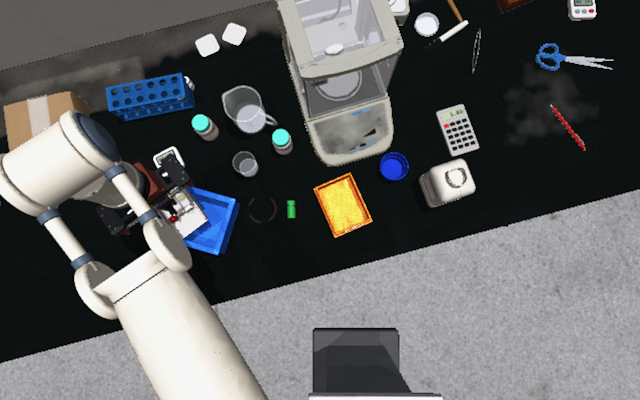

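```bash
python3 -m pendant '[2,-1,1,0,0,0,-1,3,-1,2,0,0,0,-1,3,-1,2,0,0,0,-1,3,-1,2,0,0,0,-1,2,-1,2,0,0,0,-1,1,0,0,0,0,0,-1,0,0,0,0,0,0,-1,0,0,0,0,0,0,-1,0,0,0,0,0,0,-1,0,0,0,0,0,0,-1]' 50
python3 - <<'E'
from h import *
from scipy.spatial.transform import Rotation as R
s=get_state();q=s['tcp_rot'];M=R.from_quat([q[1],q[2],q[3],q[0]]).as_matrix();print(s['tool_pos'],M.round(3),s['dq'])
ty=M[:,0];tz=-M[:,2];tx=np.cross(ty,tz);lip=s['tool_pos']-.068*tx-.0515*tz;d=lip[:2]-[.566,.414];print(lip,tx,ty,d@tx[:2],d@ty[:2])
E
```

```text
time: 9.67
tool_pos: [0.6144, 0.4482, 0.1522]
tcp_rot: [-0.008, 0.444, 0.896, -0.01]
force: [-0.0, 0.5, -2.7]
gripper_width: 0.0106
[0.61438375 0.44824363 0.15221879] [[-0.605  0.796 -0.023]
 [ 0.796  0.605 -0.011]
 [ 0.005 -0.025 -1.   ]] [ 0.00037454 -0.00254267  0.001456    0.00158042  0.00043659 -0.00116286]
[0.55910529 0.40653649 0.10240859] [ 0.79577759  0.6050887  -0.024611  ] [-0.60516592  0.79608352  0.00502455] -0.010002738767381142 -0.0017691373283494688
```

```bash
python3 -m pendant '[-2,-1,4,4.2,-5.6,0,-1,-3,-2,4,4.2,-5.6,0,-1,-4,-3,4,4.2,-5.6,0,-1,-4,-3,4,4.2,-5.6,0,-1,-4,-3,4,4.2,-5.6,0,-1,-4,-3,4,4.2,-5.6,0,-1,-4,-3,4,4.2,-5.6,0,-1,-2,-2,2,0,0,0,-1,0,0,0,0,0,0,-1,0,0,0,0,0,0,-1]' 50
cat > st.py <<'E'
from h import *
from scipy.spatial.transform import Rotation as R
s=get_state();q=s['tcp_rot'];M=R.from_quat([q[1],q[2],q[3],q[0]]).as_matrix();print(s['tool_pos'],s['dq'])
ty=M[:,0];tz=-M[:,2];tx=np.cross(ty,tz);lip=s['tool_pos']-.068*tx-.0515*tz;d=lip[:2]-[.566,.414];h=tx[:2]/np.linalg.norm(tx[:2]);print('lip',lip,'tilt',np.degrees(np.arcsin(tx[2])),'grip',s['tool_pos']+.019*tz,'along',d@h,'lat',d@ty[:2],ty)
E
python3 st.py; python3 -c "
from h import *
snap('wrist','w5');snap('side','s5');p=cv2.imread('pics/s5.png');cv2.imwrite('pics/s5c.png',cv2.resize(p[50:200,230:430],None,fx=4,fy=4,interpolation=2))"
```

```text
time: 10.5
tool_pos: [0.5808, 0.4263, 0.152]
tcp_rot: [0.175, 0.407, 0.824, 0.354]
force: [0.7, 0.6, -2.3]
gripper_width: 0.0106
[0.58080411 0.4262588  0.1520108 ] [ 0.00112642 -0.01543673 -0.05227177 -0.00653879  0.03294361  0.00955959]
lip [0.57330528 0.42055845 0.06723154] tilt 46.521573475986365 grip [0.569865   0.41786723 0.16508435] along 0.009787423429081352 lat 0.0007613908943155032 [-6.08324059e-01  7.93688632e-01  4.41333610e-04]
```

View pics/w5.png

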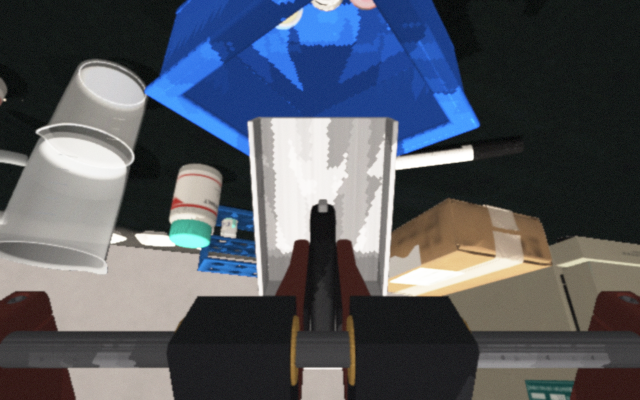

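View pics/s5c.png

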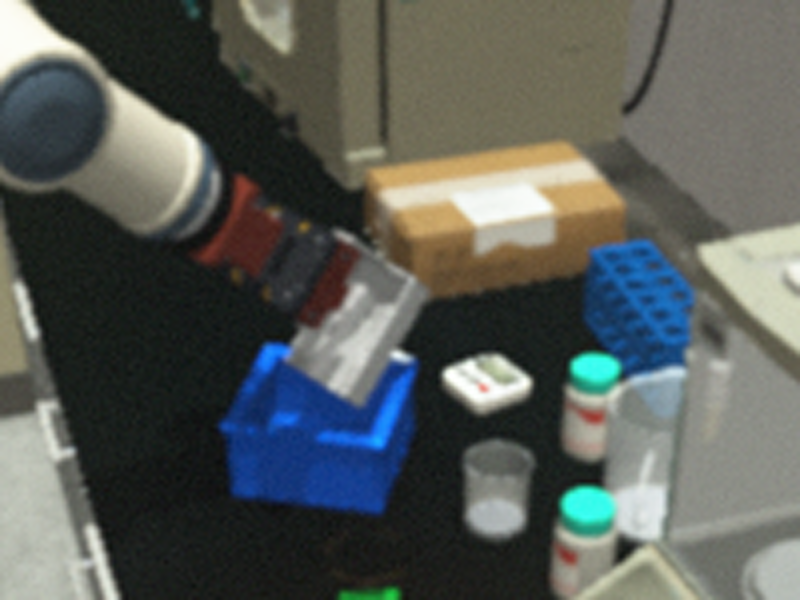

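The tray is empty and the vial caps show in the tub at the top of the wrist picture (~325,5). The lip is at about 67 mm, so I'm raising the tray straight up by about 35 mm.

```bash
python3 -m pendant '[0,0,4,0.6,-0.8,0,-1,0,0,7,0.6,-0.8,0,-1,0,0,8,0.6,-0.8,0,-1,0,0,8,0,0,0,-1,0,0,6,0,0,0,-1,0,0,3,0,0,0,-1,0,0,0,0,0,0,-1,0,0,0,0,0,0,-1,0,0,0,0,0,0,-1,0,0,0,0,0,0,-1]' 50
python3 st.py; python3 -c "
from h import *
snap('wrist','w6');snap('top','t6');p=cv2.imread('pics/t6.png');cv2.imwrite('pics/t6c.png',cv2.resize(p[130:280,130:330],None,fx=4,fy=4,interpolation=2))
snap('side','s6');p=cv2.imread('pics/s6.png');cv2.imwrite('pics/s6c.png',cv2.resize(p[50:200,230:430],None,fx=4,fy=4,interpolation=2))"
```

```text
time: 11.43
tool_pos: [0.5891, 0.4316, 0.2084]
tcp_rot: [0.191, 0.399, 0.81, 0.384]
force: [-0.6, 0.6, -1.5]
gripper_width: 0.0107
[0.58913546 0.43161834 0.20844229] [0.00037341 0.00115402 0.00388038 0.0015624  0.00213641 0.00121183]
lip [0.58678165 0.42958495 0.12319808] tilt 50.77507108018248 grip [0.57744033 0.42268156 0.22045718] along 0.02597397047078171 lat -0.0002796575764555154 [-0.60854501  0.79351651 -0.00212487]
```

View pics/w6.png

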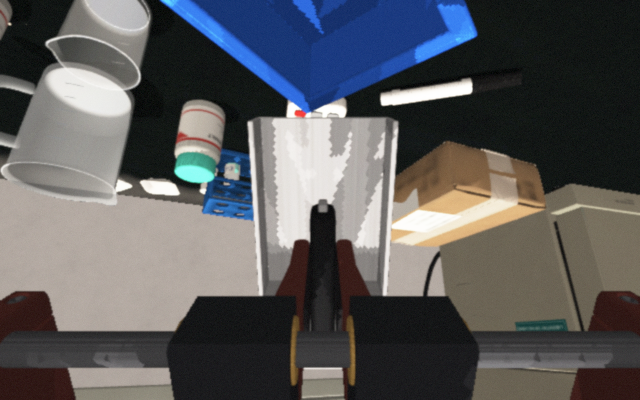

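View pics/t6c.png

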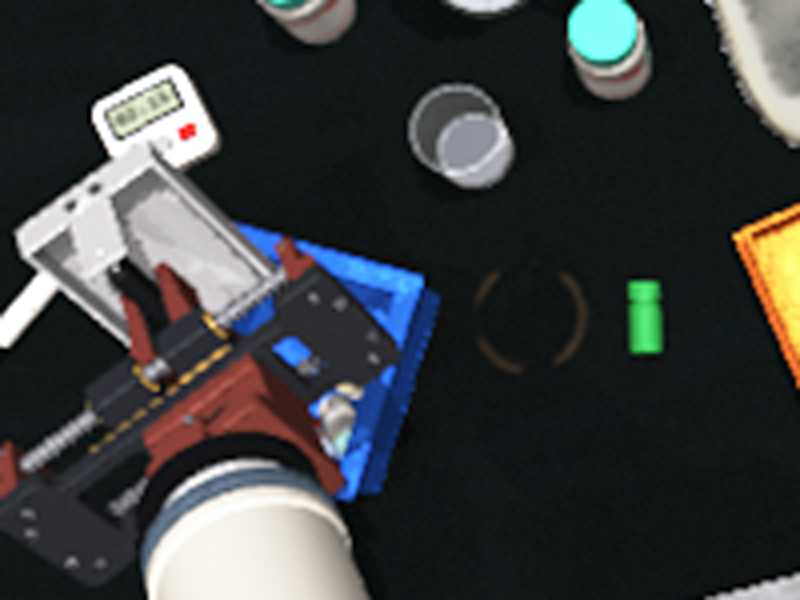

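View pics/s6c.png

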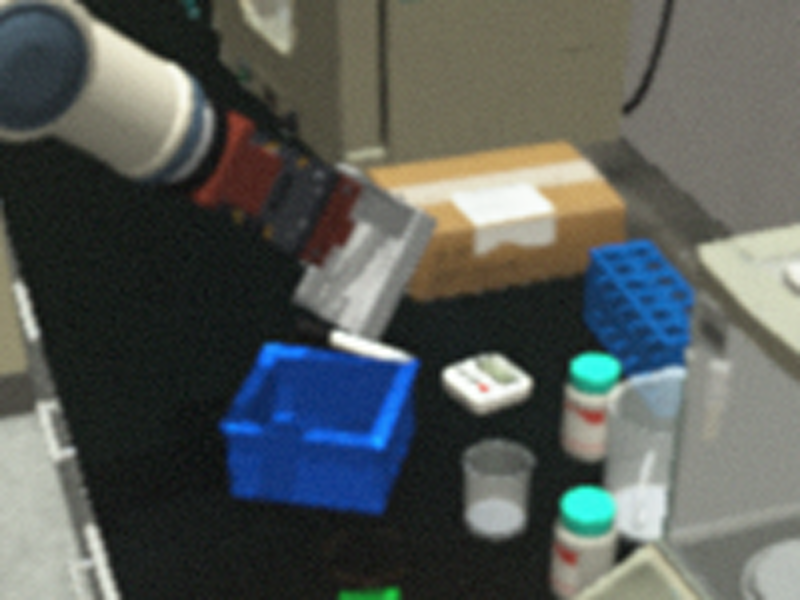

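```bash
python3 - <<'E'
from h import *
P=cloud('t6')
for y in range(380,470,12):
    print(y,[tuple((P[int(130+y/4),int(130+x/4)]*1000).round().astype(int)) for x in range(310,376,10)])
p=cv2.imread('pics/t6.png');cv2.imwrite('pics/t6d.png',cv2.resize(p[200:260,190:250],None,fx=10,fy=10,interpolation=2))
p=cv2.imread('pics/w5.png');cv2.imwrite('pics/w5d.png',cv2.resize(p[0:60,240:420],None,fx=4.4,fy=4.4,interpolation=2))
z=P[...,2];m=(z>.055)&(z<.08);hsv=cv2.cvtColor(cv2.imread('pics/t6.png'),cv2.COLOR_BGR2HSV)
E
```

```text
380 [(np.int64(538), np.int64(333), np.int64(268)), (np.int64(-9223372036854775808), np.int64(-9223372036854775808), np.int64(-9223372036854775808)), (np.int64(538), np.int64(323), np.int64(271)), (np.int64(538), np.int64(318), np.int64(267)), (np.int64(538), np.int64(314), np.int64(270)), (np.int64(539), np.int64(310), np.int64(264)), (np.int64(539), np.int64(307), np.int64(261))]
392 [(np.int64(532), np.int64(331), np.int64(275)), (np.int64(533), np.int64(326), np.int64(272)), (np.int64(533), np.int64(324), np.int64(268)), (np.int64(547), np.int64(383), np.int64(45)), (np.int64(546), np.int64(377), np.int64(48)), (np.int64(548), np.int64(375), np.int64(29)), (np.int64(545), np.int64(360), np.int64(66))]
404 [(np.int64(527), np.int64(332), np.int64(269)), (np.int64(541), np.int64(403), np.int64(19)), (np.int64(541), np.int64(397), np.int64(23)), (np.int64(541), np.int64(390), np.int64(21)), (np.int64(541), np.int64(386), np.int64(17)), (np.int64(538), np.int64(364), np.int64(70)), (np.int64(538), np.int64(359), np.int64(70))]
416 [(np.int64(521), np.int64(328), np.int64(281)), (np.i
[... 946 characters left out ...]
), np.int64(319), np.int64(311)), (np.int64(505), np.int64(316), np.int64(303)), (np.int64(511), np.int64(389), np.int64(45)), (np.int64(511), np.int64(383), np.int64(42)), (np.int64(510), np.int64(371), np.int64(67)), (np.int64(510), np.int64(363), np.int64(69)), (np.int64(510), np.int64(359), np.int64(66))]
464 [(np.int64(499), np.int64(316), np.int64(317)), (np.int64(499), np.int64(315), np.int64(304)), (np.int64(499), np.int64(312), np.int64(303)), (np.int64(503), np.int64(374), np.int64(70)), (np.int64(503), np.int64(370), np.int64(70)), (np.int64(503), np.int64(363), np.int64(67)), (np.int64(504), np.int64(364), np.int64(46))]<stdin>:4: RuntimeWarning: invalid value encountered in cast
```

View pics/t6d.png

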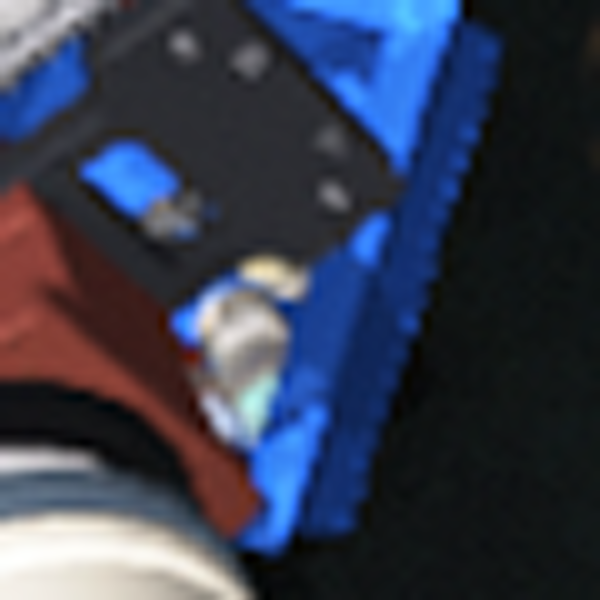

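View pics/w5d.png

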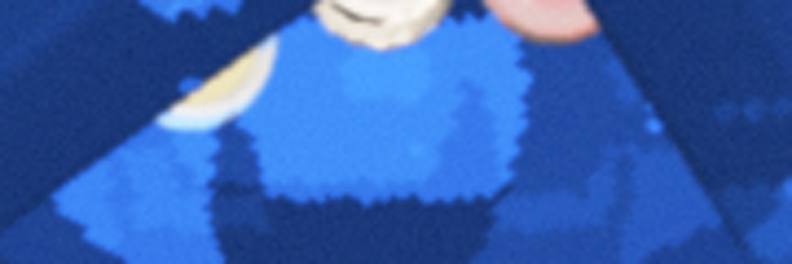

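```bash
python3 -c "
from h import *
print(get_state()['gripper_width'],get_state()['time']);close_job()"
```

```text
0.010907106750766284 11.5833
the job is handed in; nothing more can be done
```

I lifted the tray level out of the dock by its handle and carried it with the vials about 12 cm above the worktop. I tipped it over the blue tub, raised it clear and handed the job in at 11.6 s, still holding it.

Last checks, with tray figures taken from the arm's pose on the assumption that the handle has not slipped in the grip:
- **Tray pose:** it is tipped about 51° lip-down. The lip is about 123 mm above the worktop and 26 mm from the tub's middle. The handle is at about 220 mm.
- **Grip:** the finger opening is a steady 10.7–10.9 mm on the handle, and the arm is still.
- **Vials:** all three were visible in the tub just after tipping. In the last top view the gripper hides part of the tub, so I could not count all three again. The parts of the vials that can be seen are no higher than about 45 mm. No vial is in view on the tray or the table.
- **Tub and bystanders:** the tub and beaker look unmoved in the last pictures. The near jar and the bottle do too, though I last saw the bottle just before tipping.

- **Low lip during tipping:** the arm sagged, so the lip reached about 67 mm, just below the level of the tub's rim but inside its mouth. No contact showed, and I raised it straight afterwards.

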